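Unlock and puff the calibration gas

ROBOT

A 6-joint arm with a two-finger parallel gripper is mounted at the origin on the work surface. World frame = base frame: x ahead of the robot, y to its left, z up, the work surface at z = 0. Lengths are in m, angles in rad, forces in N, time in s.
With the tool pointing down it reaches from about 0.375 to 0.9 m from the base axis. Payload 3.1 kg.
Tool frame: the origin (TCP) lies on the centre line of the jaws, within the pads' length; the fingertips stand ahead of it and the grasp point (between the pads) lies 3 mm ahead of it (robot.tip_reach is the z of the fingertips in the tool frame, in m); z points along the fingers, y is the line along which they close (so a half turn about z gives the same grasp; the last joint's range is limited). The gripper opens to 87 mm and grips with 3 to 60 N. Pads are 19 mm wide; open, the fingers measure 117 mm over their backs; the gripper's body (75 mm by 190 mm) begins 51 mm behind the grasp point.
Start: joints at [1.071, 0.527, 1.433, -0, 1.181, -0.178], TCP at [0.197, 0.593, 0.245] pointing down, gripper open.
Joint ranges: [-3.08, 3.08], [-0.75, 2.2], [0.22, 2.44], [-1.43, 4.57], [0, 2.65], [-2.85, 2.85]. Speed limits (rad/s): [2.79, 2.79, 3.14, 3.14, 3.14, 3.14].

INTERFACE

Orientations are given as a unit quaternion [x, y, z, w].
In Python, from rig import sensors, eyes, ticket, robot gives the robot as it stands.
- The arm moves only by the tool drive_tool, never from a script. Its argument "deltas" is a list that holds one entry, the list of rows, each a list of 6 numbers: the shift along the tool's x, y, z in mm, then the turn, a rotation vector about the tool's x, y, z in rad. A call has 1 to 8 rows; each row shifts and turns the commanded pose from where the row before left it, along the tool's axes as they then stand; what a row does not reach is not made up. A row lasts 1/12 s, in which the tool goes at most 41.7 mm and 7.16 degrees, less where a joint would pass 70% of its speed; a pose out of reach is approached as far as the arm can. A call is refused whole if a number of a shift passes 41.7 or a number of a turn 0.125, either way. A call with a gripper value outside its range is refused whole. "gripper" is the opening in per cent of the stroke, from 0 (shut) to 100 (fully open), set as the call begins (left out, the last holds). The fingers move at their own pace and stop on an object; "squeeze" is the grip in N (left out, the last holds). Time passes only in rows, so rows that do not move let the fingers close. It gives the time, the measured TCP pose, the force, the opening and the grip force at its end, in the units of the state.
- sensors.get_obs(): the state, without advancing time (a new reading comes with each control period).
- eyes.camera(name): name is "scene" or "top" or "wrist"; returns a dict with "img" (420x560x3 uint8, red, green, blue), "fov_y" (degrees; the focal length in pixels is half the picture's height over the tangent of half this angle, whatever the lens; pixels are square), "cx", "cy" (the principal point, pixels), "D" ([k1, k2, p1, p2, k3] as OpenCV has them; the pictures are not rectified), "xyz" and "attitude" of the camera in the world; the wrist camera has in their place "hand_eye" (4x4, takes a point from camera to tool coordinates, whose origin is the TCP and whose axes are the flange's). Camera axes: x right, y up, looking along -z (the intrinsics and any distortion apply to the point x, -y, -z); pixel columns grow to the right and rows downward; lengths in m; the calibration is good to about 2 mm. A picture is of the moment at which its call begins: read the wrist's pose just before it. There is no depth.
- ticket.hand_in(): hands the job in; it is judged then, once.
The state is a dict: "time": time; "q": joint angles; "joint_velocities": joint speeds; "joint_torque": joint torques, N m; "position": TCP position; "tool_rot": TCP orientation; "ft_force": force on the tool from outside, world axes, zero at the start; "moment": the same for the moment, N m; "grip_width": finger opening in m; "grip_force": force on a finger pad.
Only numpy, scipy, OpenCV 4.12 (cv2) and the standard library are available. Lean on these libraries where they do the work, as an engineer would, in place of code of your own. Each camera call takes 0.05 s, during which the arm holds its last target. There are 200 camera calls.

TASK

Give the breath tester's dock a short puff of calibration gas: swing the sprung lock arm up off the leaning canister's nozzle cap, past the point from which it holds itself open. Then press the cap fully home for a second or so and let it spring back up. Leave the arm open and do not disturb the spare canister or the mouthpieces.

Things in the scene. Friction and masses are not known exactly. Their poses are not given: they have to be found in the camera images.
- dock: Grey dock fixed to the table, at a different place and yaw each time; origin on the table about below the cap; its x axis points to its back, z up. A bare-metal canister (50 mm diameter) leans in it, its top 30 degrees from vertical towards the dock's front (-x, roughly the robot's side). Footprint x -75 to 157 mm, y -50 to 50 mm.
- cap_top (a point): Centre of the flat top of the white plastic nozzle cap (30 mm diameter, 18 mm high, short spout in front) on the leaning canister; moves with the cap. Its z axis points out of the cap along the canister, up and to the dock's front; its y axis is level, parallel to the lock arm's hinge and bar handle; x to the back and up.
- lock_handle (a point): Centre of the black round bar handle (16 mm diameter, 30 mm long along this point's y axis, level) at the free end of the steel lock arm (bar 12 mm wide, 6 mm thick). Closed, it lies 55 mm in front of the cap's axis, 13 mm farther out than the cap's top. Pinch it across its two end faces, where it can pivot between the fingers, or push it up from below.
- lock_hinge (a point): Middle of the lock arm's hinge pin, 50 mm behind the cap's axis (cap's +x) and 13 mm farther out along it than the cap's top. The arm is 105 mm long from here to the handle's centre. At joint lock = 0 it points along the cap's -x axis; opening swings the handle towards the cap's +z and then over to its +x.
- lock (a joint): Angle of the lock arm: 0 closed over the cap, 2.0 rad open against its stop. A spring pulls it shut below about 1.0 rad and throws it fully open beyond; at most about 5 N at the handle. Open, it stands upright close behind the cap: no room for a gripper held vertically over the cap, but room for one in line with the canister.
- cap (a joint): How far the nozzle cap is pressed along its -z axis: 0 up, 0.007 m fully down. Spring: about 3 N to start it, 8 N fully down.
- needle (a joint): Needle of the small gas gauge at the foot of the dock, in rad: 0 at rest. It creeps up slowly while the cap is held down (about 0.25 after one second, 0.6 after three) and sinks back slowly after.
- spare_mid (a point): Middle (half-way up) of the loose spare canister, bare metal, 50 mm diameter, 172 mm tall, standing upright beside the dock: a bystander.
- mouthpiece_mid (a point): Middle of a loose white plastic mouthpiece, 25 mm diameter, 70 mm tall, standing on the table on the other side of the dock: a bystander.
- mouthpiece_a: A loose white mouthpiece, 25 mm diameter, 75 mm tall, standing in the grey divided tray; origin at its foot: a bystander.
- mouthpiece_b: Another such mouthpiece in the same tray; origin at its foot: a bystander.

How it is judged:
By the outcome, as a careful person would: the job done as asked, in the order asked, and still so for the second after the job is handed in, with the robot touching nothing.
It also fails if it takes over 51 s, if anything falls off the work surface, if the arm or the gripper's body presses on something with over 40 N, if the wrist force passes 120 N, or if a joint passes its speed limit or range.

## Working session

There is one attempt and no reset: what is moved stays moved. The work goes in short steps, Python scripts to look and compute and a tool call to move; the robot and the scene stay as the last step left them, time stands still between calls to the robot, and variables do not carry over. Pictures are saved under pics/ and viewed, at most 10 in all, crops included, and the job is handed in when it is done.

Besides the shell and the picture viewer there is one more tool, called after "Emit:" as name(argument=value, ...) on one line, values as JSON. drive_tool: Moves the arm, as the interface text tells. Its arguments: {"type":"object","properties":{"deltas":{"type":"array"},"gripper":{"type":"number"},"squeeze":{"type":"number"}},"required":["deltas"]}

```bash
mkdir -p pics; cat > h.py <<'E'
import numpy as np, cv2
from scipy.spatial.transform import Rotation as R
from rig import sensors, eyes, ticket, robot
def K(c):
    f=210/np.tan(np.radians(c["fov_y"])/2); return np.array([[f,0,c["cx"]],[0,f,c["cy"]],[0,0,1.]])
def pose(c,obs=None):
    if "hand_eye" in c:
        T=np.eye(4);T[:3,:3]=R.from_quat(obs["tool_rot"]).as_matrix();T[:3,3]=obs["position"];T=T@np.array(c["hand_eye"]);return T[:3,:3],T[:3,3]
    a=np.array(c["attitude"]); return (a if a.shape==(3,3) else R.from_quat(a).as_matrix()),np.array(c["xyz"])
def ray(c,uv,obs=None):
    p=cv2.undistortPoints(np.array([[uv]],float),K(c),np.array(c["D"],float))[0,0]
    Rm,t=pose(c,obs); d=Rm@np.array([p[0],-p[1],-1]); return t,d/np.linalg.norm(d)
def proj(c,P,obs=None):
    Rm,t=pose(c,obs); q=(np.atleast_2d(P)-t)@Rm; q=q*[1,-1,-1]
    return cv2.projectPoints(q,np.zeros(3),np.zeros(3),K(c),np.array(c["D"],float))[0][:,0]
def tri(rays):
    A=np.zeros((3,3));b=np.zeros(3)
    for t,d in rays: M=np.eye(3)-np.outer(d,d);A+=M;b+=M@t
    P=np.linalg.solve(A,b); return P,[np.linalg.norm((np.eye(3)-np.outer(d,d))@(P-t)) for t,d in rays]
E
python3 - <<'E'
from h import *
import pickle
o=sensors.get_obs();cs={}
for n in("scene","top","wrist"):
    c=eyes.camera(n);cs[n]=c;cv2.imwrite(f"pics/{n}0.png",c["img"][:,:,::-1]);print(n,{k:v for k,v in c.items() if k!="img"})
pickle.dump((o,cs),open("s0.pkl","wb"));print(o,robot.tip_reach)
cv2.imwrite("pics/both.png",cv2.resize(np.vstack([cs["scene"]["img"],cs["top"]["img"]])[:,:,::-1],(400,600)))
E
```

```text
scene {'fov_y': 52.72458066481635, 'cx': 280.4987168102421, 'cy': 210.54673301959318, 'D': array([-0.09529248,  0.        ,  0.        ,  0.        ,  0.        ]), 'xyz': array([ 1.07884805, -0.09292757,  0.81904873]), 'attitude': array([0.23183728, 0.19904758, 0.61204885, 0.72940232])}
top {'fov_y': 55.637496825639225, 'cx': 284.9288485130036, 'cy': 215.12061494424313, 'D': array([0.03618437, 0.        , 0.        , 0.        , 0.        ]), 'xyz': array([0.55186345, 0.00318987, 1.06318354]), 'attitude': array([ 0.01661515, -0.02852566, -0.70064196,  0.71274895])}
wrist {'fov_y': 69.32246984377824, 'cx': 283.9241802208145, 'cy': 209.59724873480374, 'D': array([0.01177705, 0.        , 0.        , 0.        , 0.        ]), 'hand_eye': array([[-1.08643550e-04,  9.68694725e-01,  2.48254947e-01,
         6.70536063e-02],
       [ 9.99999941e-01,  2.43545428e-05,  3.42597108e-04,
         4.96424374e-04],
       [ 3.25825875e-04,  2.48254970e-01, -9.68694670e-01,
        -1.40554129e-01],
       [ 0.00000000e+00,  0.00000000e+00,  0.00000000e+00,
         1.00000000e+00]])}
{'time': 0.0, 'q': array([ 1.07148124e+00,  5.28462080e-01,  1.43390922e+00, -2.22221991e-05,
        1.18135054e+00, -1.78522776e-01]), 'joint_velocities': array([ 0.00156908, -0.00090301,  0.00080785, -0.00188299, -0.00025405,
       -0.00062989]), 'joint_torque': array([-2.14448919e-03, -4.40050507e+01, -1.76587039e+01,  6.31278008e-02,
        5.84459945e-02, -1.73718490e-04]), 'position': array([0.19673508, 0.59251373, 0.24357187]), 'tool_rot': array([ 1.59705025e-01,  9.87164207e-01, -1.00744897e-03, -3.44252593e-04]), 'ft_force': array([ 0.64742915,  0.03778685, -0.24953529]), 'moment': array([-0.00397729, -0.02326437, -0.04078276]), 'grip_force': 0.0, 'grip_width': 0.08711897749852235} 0.022
```

View pics/scene0.png

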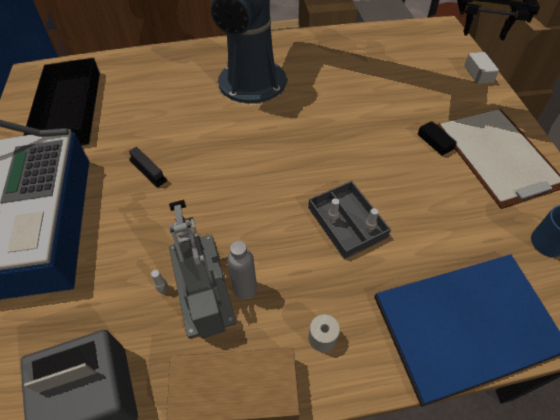

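View pics/top0.png

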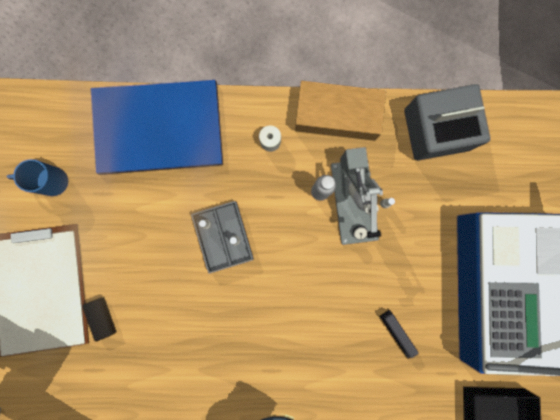

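The scene view shows the handle near (178,205), the dock at (200,285), the spare at (242,270) and the small mouthpiece at (159,281). In the top view the handle is at (375,234), the dock at (357,200), the spare at (324,186), the mouthpiece at (391,202) and the gauge at (360,233). I'll enlarge both.

```bash
python3 - <<'E'
from h import *
import pickle
o,cs=pickle.load(open("s0.pkl","rb"))
a=cs["scene"]["img"][190:340,140:270];b=cs["top"]["img"][140:250,305:400]
a=cv2.resize(a,None,fx=3.9,fy=3.9,interpolation=cv2.INTER_CUBIC)[:585,:]
b=cv2.resize(b,None,fx=3,fy=3,interpolation=cv2.INTER_CUBIC)
im=np.zeros((600,800,3),np.uint8);im[:a.shape[0],:a.shape[1]]=a;im[:b.shape[0],510:510+b.shape[1]]=b
cv2.imwrite("pics/crop.png",im[:,:,::-1])
for n,(x0,x1,y0,y1) in {"scene":(165,192,195,215),"top":(366,386,226,242)}.items():
    g=cs[n]["img"].max(2)[y0:y1,x0:x1]; m=(g<40).astype(np.uint8)
    k=cv2.connectedComponentsWithStats(m); print(n,k[2],k[3]+[x0,y0])
E
```

```text
scene [[  0   0  27  20 478]
 [  5   6  15   9  62]] [[178.15062762 204.5209205 ]
 [176.83870968 204.33870968]]
top [[  0   0  20  16 301]
 [  2   7   3   4   8]
 [  7   6   6   4  11]] [[375.65448505 233.44518272]
 [368.625      234.75      ]
 [376.27272727 234.09090909]]
```

View pics/crop.png

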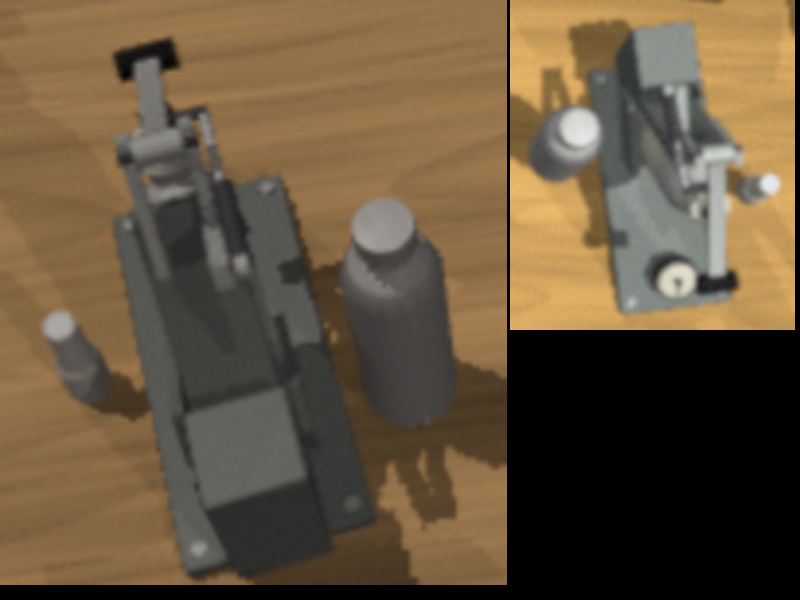

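The crop shows the handle at about scene (177.7,204.9) and top (374,234). The hinge barrel is at about scene (180.5,226.9) and top (373.3,191.7). The arm is closed, and the cap is below it in the gap.

```bash
python3 - <<'E'
from h import *
import pickle
o,cs=pickle.load(open("s0.pkl","rb"))
S,T=cs["scene"],cs["top"]
H,e=tri([ray(S,(177.7,204.9)),ray(T,(374,234))]);print("handle",H,e)
G,e=tri([ray(S,(180.5,226.9)),ray(T,(373.3,191.7))]);print("hinge",G,e)
d=G-H;print("len",np.linalg.norm(d),"elev",np.degrees(np.arctan2(d[2],np.hypot(*d[:2]))),"yaw",np.degrees(np.arctan2(d[1],d[0])))
def pl(c,uv,z): t,d=ray(c,uv);return t+d*(z-t[2])/d[2]
# plate corners, top crop and scene crop
f=lambda x,y:((x-510)/3+305,y/3+140)
g=lambda x,y:(x/3.9+140,y/3.9+190)
for p in[(620,312),(733,298),(590,70)]: print("plateT",pl(T,f(*p),.008))
for p in[(118,218),(280,178),(372,520),(190,575)]: print("plateS",pl(S,g(*p),.008))
print("spare top",tri([ray(S,g(384,225)),ray(T,f(580,128))]))
print("mp top",tri([ray(S,g(60,325)),ray(T,f(769,185))]))
for P in(H,G): print(proj(cs["wrist"],P,o))
E
```

```text
handle [ 0.57031161 -0.21121469  0.16733706] [np.float64(0.0016124326469758366), np.float64(0.0016124326469757954)]
hinge [ 0.65939744 -0.19768827  0.21989393] [np.float64(0.0007740896822183675), np.float64(0.0007740896822184305)]
len 0.10431431096132593 elev 30.253839553698175 yaw 8.633607357755341
plateT [ 0.54549813 -0.16560123  0.008     ]
plateT [ 0.55957903 -0.26546432  0.008     ]
plateT [ 0.76085316 -0.13707194  0.008     ]
plateS [ 0.55867481 -0.2584997   0.008     ]
plateS [ 0.54771605 -0.16394626  0.008     ]
plateS [ 0.76254081 -0.13447458  0.008     ]
plateS [ 0.77618971 -0.22849211  0.008     ]
spare top (array([ 0.68514646, -0.10687063,  0.16692129]), [np.float64(0.0019435488526532787), np.float64(0.0019435488526532722)])
mp top (array([ 0.65459896, -0.27959857,  0.06545905]), [np.float64(0.0013413741360248312), np.float64(0.0013413741360248314)])
[[-266.10809454  720.99043128]]
[[-287.08881541  862.16127008]]
```

```bash
cat >> h.py <<'E'
yaw=np.radians(8.1);ux=np.array([np.cos(yaw),np.sin(yaw),0]);uz=np.array([0,0,1.])
xc=ux*np.cos(np.pi/6)+uz*.5; zc=-ux*.5+uz*np.cos(np.pi/6); yc=np.cross(zc,xc)
Rt=np.column_stack([-xc,yc,-zc])
H0=np.array([.5703,-.2112,.1673])
def go(P,Rg=Rt):
    o=sensors.get_obs();Rn=R.from_quat(o["tool_rot"]);d=Rn.inv().apply(np.array(P)-o["position"])*1000
    rv=(Rn.inv()*R.from_matrix(Rg)).as_rotvec();print("t",round(o["time"],2),"mm",d.round(1),np.linalg.norm(d).round(1),"rv",rv.round(4),"F",o["ft_force"].round(1),"w",o["grip_width"]);return d,rv
E
python3 -c "
from h import *
go(H0+.08*zc)"
```

```text
t 0.15 mm [-572.1 -662.9    8.1] 875.7 rv [-0.1225 -0.5148 -0.4511] F [-0.8 -0.3 -1. ] w 0.08701161223085381
```

Emit:
drive_tool(deltas=[[[-10, -12, 0, 0, 0, 0], [-20, -23, 0, 0, 0, 0], [-24, -28, 0, 0, 0, 0], [-24, -28, 0, 0, 0, 0], [-24, -28, 0, 0, 0, 0], [-24, -28, 0, 0, 0, 0], [-24, -28, 0, 0, 0, 0], [-24, -28, 0, 0, 0, 0]]])

```text
time: 0.82
position: [0.2983, 0.3439, 0.2445]
tool_rot: [0.159, 0.987, -0.0, -0.0]
ft_force: [0.2, -0.1, 0.0]
grip_width: 0.0871
grip_force: 0.0
```

Emit:
drive_tool(deltas=[[[-24, -28, 0, 0, 0, 0], [-24, -28, 0, 0, 0, 0], [-24, -28, 0, 0, 0, 0], [-24, -28, 0, 0, 0, 0], [-24, -28, 0, 0, 0, 0], [-24, -28, 0, 0, 0, 0], [-24, -28, 0, 0, 0, 0], [-24, -28, 0, 0, 0, 0]]])

```text
time: 1.48
position: [0.4099, 0.0707, 0.2446]
tool_rot: [0.16, 0.987, 0.0, 0.0]
ft_force: [0.4, 0.0, 0.5]
grip_width: 0.0867
grip_force: 0.0
```

Emit:
drive_tool(deltas=[[[-24, -28, 0, 0, 0, 0], [-24, -28, 0, 0, 0, 0], [-24, -28, 0, 0, 0, 0], [-24, -27, 0, 0, 0, 0], [-24, -27, 0, 0, 0, 0], [-24, -27, 0, 0, 0, 0], [-20, -23, 0, 0, 0, 0], [-10, -12, 0, 0, 0, 0]]])

```text
time: 2.15
position: [0.5134, -0.176, 0.2445]
tool_rot: [0.161, 0.987, -0.001, 0.001]
ft_force: [0.5, 0.8, 0.5]
grip_width: 0.0871
grip_force: 0.0
```

Emit:
drive_tool(deltas=[[[0, 0, 0, -0.0175, -0.0735, -0.0644], [0, 0, 0, -0.0175, -0.0735, -0.0644], [0, 0, 0, -0.0175, -0.0735, -0.0644], [0, 0, 0, -0.0175, -0.0735, -0.0644], [0, 0, 0, -0.0175, -0.0735, -0.0644], [0, 0, 0, -0.0175, -0.0735, -0.0644], [0, 0, 0, -0.0175, -0.0735, -0.0644], [0, 0, 0, 0, 0, 0]]])

```text
time: 2.82
position: [0.5159, -0.167, 0.2502]
tool_rot: [-0.053, 0.969, 0.02, 0.242]
ft_force: [-0.4, -0.1, 0.1]
grip_width: 0.0867
grip_force: 0.0
```

```bash
python3 - <<'E'
from h import *
go(H0+.08*zc); o=sensors.get_obs(); print(o["q"].round(2))
c=eyes.camera("wrist"); im=c["img"][:,:,::-1].copy()
P=[H0,H0+.105*xc,H0+.055*xc-.013*zc, H0+.015*yc,H0-.015*yc]
uv=proj(c,P,o);print(uv.round(1))
import pickle;pickle.dump((o,c),open("w1.pkl","wb"))
for u in uv: cv2.circle(im,tuple(int(v) for v in u),2,(0,0,255),-1)
cv2.imwrite("pics/w1.png",im)
E
```

```text
t 2.82 mm [ -1.9 -51.3  15.7] 53.7 rv [-0.0029 -0.033  -0.0311] F [-0.4 -0.1  0.1] w 0.08670130815249524
[-0.71  0.31  1.94  0.62  0.65 -2.85]
[[220.7 222.7]
 [229.6 337.6]
 [228.4 278.6]
 [239.2 222.1]
 [202.2 223.2]]
```

View pics/w1.png

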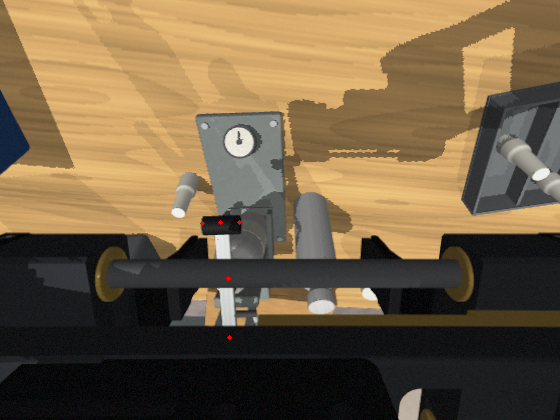

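The handle shows at about (221,225) and was predicted at (220.7,222.7), so the fix is good. Joint 6 is at its limit at full tilt. The bar can pivot in the pinch, so I'll pinch with the tool nearly vertical.

```bash
cat >> h.py <<'E'
def Rtilt(deg,y=yaw,flip=0):
    u=np.array([np.cos(y),np.sin(y),0]);a=np.radians(deg)
    x=u*np.cos(a)+uz*np.sin(a); z=-u*np.sin(a)+uz*np.cos(a); return np.column_stack([-x,np.cross(z,x),-z])
E
python3 -c "
from h import *
Rp=Rtilt(8);z=Rp[:,2]
o=sensors.get_obs()
d,rv=go(H0-z*.06,Rp)
print('after rot:',(Rp.T@(H0-z*.06-o['position'])*1000).round(1))"
```

```text
t 2.87 mm [-24.4 -50.1  39.3] 68.2 rv [ 0.0005  0.3495 -0.0234] F [ 0.1 -0.7  0.7] w 0.08691950306465226
after rot: [-35.3 -50.8  28.7]
```

Emit:
drive_tool(deltas=[[[0, 0, 0, 0, 0.0875, -0.006], [0, 0, 0, 0, 0.0875, -0.006], [0, 0, 0, 0, 0.0875, -0.006], [0, 0, 0, 0, 0.0875, -0.006], [-9, -12, 7, 0, 0, 0], [-9, -13, 7, 0, 0, 0], [-9, -13, 7, 0, 0, 0], [-8, -12, 7, 0, 0, 0]]])

```text
time: 3.53
position: [0.5638, -0.2126, 0.2277]
tool_rot: [-0.073, 0.995, 0.004, 0.07]
ft_force: [-0.4, -0.3, 0.1]
grip_width: 0.087
grip_force: 0.0
```

```bash
python3 -c "
from h import *
Rp=Rtilt(8);z=Rp[:,2]
go(H0-z*.06,Rp);o=sensors.get_obs();print(o['q'].round(2),o['position'])
go(H0-z*.003,Rp)"
```

```text
t 3.53 mm [1.9 0.5 0.7] 2.0 rv [-0.0021 -0.0001  0.0048] F [-0.4 -0.3  0.1] w 0.08704401813858723
[-0.59  0.47  1.6   0.11  0.97 -2.37] [ 0.56381707 -0.21257163  0.2276982 ]
t 3.53 mm [ 1.9  0.6 57.7] 57.8 rv [-0.0021 -0.0001  0.0048] F [-0.4 -0.3  0.1] w 0.08704401813858723
```

Emit:
drive_tool(deltas=[[[0, 0, 10, 0, 0, 0], [0, 0, 16, 0, 0, 0], [0, 0, 16, 0, 0, 0], [0, 0, 10, 0, 0, 0], [0, 0, 5, 0, 0, 0], [0, 0, 0, 0, 0, 0]]])

```text
time: 4.03
position: [0.5697, -0.2103, 0.1699]
tool_rot: [-0.071, 0.995, 0.006, 0.069]
ft_force: [-1.1, -0.2, -0.3]
grip_width: 0.0866
grip_force: 0.0
```

Emit:
drive_tool(deltas=[[[0, 0, 0, 0, 0, 0], [0, 0, 0, 0, 0, 0], [0, 0, 0, 0, 0, 0], [0, 0, 0, 0, 0, 0], [0, 0, 0, 0, 0, 0], [0, 0, 0, 0, 0, 0], [0, 0, 0, 0, 0, 0], [0, 0, 0, 0, 0, 0]]], gripper=15, squeeze=15)

```text
time: 4.7
position: [0.5706, -0.2113, 0.1715]
tool_rot: [-0.07, 0.995, 0.005, 0.07]
ft_force: [-0.3, 0.0, 0.1]
grip_width: 0.0416
grip_force: 0.0
```

```bash
python3 - <<'E'
from h import *
Rp=Rtilt(8);z=Rp[:,2]
o=sensors.get_obs();print(o["position"],o["grip_width"],o["grip_force"],o["ft_force"])
Hn=o["position"]+.003*R.from_quat(o["tool_rot"]).as_matrix()[:,2]
G=H0+.105*xc; print("len",np.linalg.norm(G-Hn))
prev=H0
for th in np.arange(.2,1.61,.2):
    P=G+.105*(-np.cos(th)*xc+np.sin(th)*zc);print(round(th,1),P.round(3),(R.from_quat(o["tool_rot"]).inv().apply(P-prev)*1000).round(1));prev=P
E
```

```text
[ 0.57055489 -0.21134025  0.17147078] 0.04156704482102826 0.0 [-0.26041267  0.03663202  0.1498383 ]
len 0.10383602305322603
0.2 [ 0.562 -0.212  0.186] [  5.8  -0.  -20.1]
0.4 [ 0.557 -0.213  0.207] [  1.7  -0.  -20.9]
0.6 [ 0.557 -0.213  0.228] [ -2.5  -0.  -20.8]
0.8 [ 0.56  -0.213  0.248] [ -6.5  -0.  -19.9]
1.0 [ 0.568 -0.212  0.268] [-10.4  -0.  -18.2]
1.2 [ 0.579 -0.21   0.286] [-13.8   0.  -15.8]
1.4 [ 0.594 -0.208  0.3  ] [-16.6   0.  -12.7]
1.6 [ 0.611 -0.205  0.312] [-18.8   0.   -9.2]
```

Emit:
drive_tool(deltas=[[[0, 0, 0, 0, 0, 0], [0, 0, 0, 0, 0, 0], [0, 0, 0, 0, 0, 0], [0, 0, 0, 0, 0, 0], [0, 0, 0, 0, 0, 0]]])

```text
time: 5.12
position: [0.5704, -0.2109, 0.1713]
tool_rot: [-0.07, 0.995, 0.005, 0.07]
ft_force: [0.9, 1.9, 0.1]
grip_width: 0.03
grip_force: 15.0
```

Emit:
drive_tool(deltas=[[[3, 0, -10, 0, 0, 0], [3, 0, -10, 0, 0, 0], [1, 0, -10, 0, 0, 0], [1, 0, -10, 0, 0, 0]]])

```text
time: 5.45
position: [0.5565, -0.2129, 0.2107]
tool_rot: [-0.07, 0.995, 0.005, 0.07]
ft_force: [2.9, 2.1, -3.4]
grip_width: 0.0297
grip_force: 15.0
```

Width is 30 mm and the spring force shows, so the bar is held. I'll carry it on along the arc.

Emit:
drive_tool(deltas=[[[-1, 0, -10, 0, 0, 0], [-1.5, 0, -10, 0, 0, 0], [-3, 0, -10, 0, 0, 0], [-3.5, 0, -10, 0, 0, 0], [-5, 0, -9, 0, 0, 0], [-5.5, 0, -9, 0, 0, 0], [-7, 0, -8, 0, 0, 0], [-7, 0, -8, 0, 0, 0]]])

```text
time: 6.12
position: [0.578, -0.2098, 0.2893]
tool_rot: [-0.07, 0.995, 0.005, 0.068]
ft_force: [-2.8, 1.8, 0.7]
grip_width: 0.0299
grip_force: 15.0
```

Emit:
drive_tool(deltas=[[[-8, 0, -6.5, 0, 0, 0], [-8.5, 0, -6, 0, 0, 0], [-9, 0, -5, 0, 0, 0], [-9, 0, -4, 0, 0, 0], [0, 0, 0, 0, 0, 0]]])

```text
time: 6.53
position: [0.6127, -0.2048, 0.3178]
tool_rot: [-0.071, 0.995, 0.005, 0.073]
ft_force: [-2.9, 4.4, 7.5]
grip_width: 0.0297
grip_force: 15.0
```

```bash
python3 - <<'E'
from h import *
o=sensors.get_obs()
Hn=o["position"]+.003*R.from_quat(o["tool_rot"]).as_matrix()[:,2]
v=Hn-(H0+.105*xc); print(np.linalg.norm(v),"th",np.arctan2(v@zc,-v@xc),o["ft_force"],o["grip_width"],o["q"].round(2))
c=eyes.camera("scene");cv2.imwrite("pics/s2.png",cv2.resize(c["img"][60:340,60:340,::-1],(560,560)))
E
```

```text
0.10626899756304464 th 1.6299772923342173 [-2.8971394   4.42634977  7.53801729] 0.029677853133275475 [-0.54  0.44  1.39  0.1   1.2  -2.28]
```

View pics/s2.png

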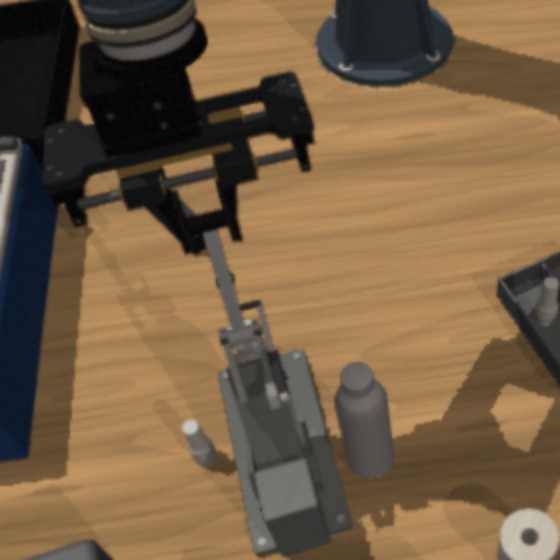

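The handle is pinched at about crop pixel (212,225) with the arm near 1.63 rad. I'll release it and let it fall open.

Emit:
drive_tool(deltas=[[[0, 0, 0, 0, 0, 0], [0, 0, 0, 0, 0, 0], [0, 0, 0, 0, 0, 0], [0, 0, 0, 0, 0, 0], [0, 0, 0, 0, 0, 0], [0, 0, 0, 0, 0, 0], [0, 0, 0, 0, 0, 0], [0, 0, 0, 0, 0, 0]]], gripper=100)

```text
time: 7.25
position: [0.6105, -0.2057, 0.3138]
tool_rot: [-0.07, 0.995, 0.005, 0.07]
ft_force: [-0.2, -0.3, -0.5]
grip_width: 0.0751
grip_force: 0.0
```

Emit:
drive_tool(deltas=[[[10, 0, 0, 0, 0, 0], [20, 0, 0, 0, 0, 0], [25, 0, 0, 0, 0, 0], [25, 0, 0, 0, 0, 0], [20, 0, 0, 0, 0, 0], [10, 0, 0, 0, 0, 0], [0, 0, 0, 0, 0, 0]]])

```text
time: 7.83
position: [0.5004, -0.2207, 0.2982]
tool_rot: [-0.069, 0.995, 0.005, 0.069]
ft_force: [-0.5, 0.1, 0.0]
grip_width: 0.0871
grip_force: 0.0
```

```bash
python3 - <<'E'
from h import *
o=sensors.get_obs();print(o["position"],o["q"].round(2),o["ft_force"])
c=eyes.camera("scene");t=eyes.camera("top");w=eyes.camera("wrist")
G=H0+.105*xc;cap=H0+.055*xc-.013*zc;ho=G+.105*(-np.cos(2)*xc+np.sin(2)*zc);print("cap",cap,"handle open",ho)
P=[cap,G,ho];ims=[]
for cc in(c,t,w):
    im=cc["img"][:,:,::-1].copy();uv=proj(cc,P,o);print(uv.round(1).tolist())
    if cc is w: ims.append(cv2.resize(im,(400,300)));continue
    m=uv[:2].mean(0).astype(int);x,y=max(m[0]-65,0),max(m[1]-65,0);ims.append(cv2.resize(im[y:y+130,x:x+130],(390,390),interpolation=cv2.INTER_CUBIC));print(x,y)
im=np.zeros((600,800,3),np.uint8);im[:300,:300]=0;im[:390,:390]=ims[0];im[:390,400:790]=ims[1];cv2.imwrite("pics/open.png",im);cv2.imwrite("pics/openw.png",w["img"][:,:,::-1])
E
```

```text
[ 0.50039305 -0.22072023  0.29819976] [-0.67  0.32  1.64  0.11  1.09 -2.43] [-0.45826166  0.12544057  0.00305233]
cap [ 0.62389136 -0.20357282  0.18354167] handle open [ 0.65052745 -0.19978194  0.32433255]
[[180.1, 222.3], [179.7, 227.4], [164.9, 184.4]]
114 159
[[371.6, 209.6], [373.2, 191.3], [387.3, 189.6]]
307 135
[[283.5, 310.6], [283.6, 368.5], [283.6, 506.7]]
```

View pics/open.png

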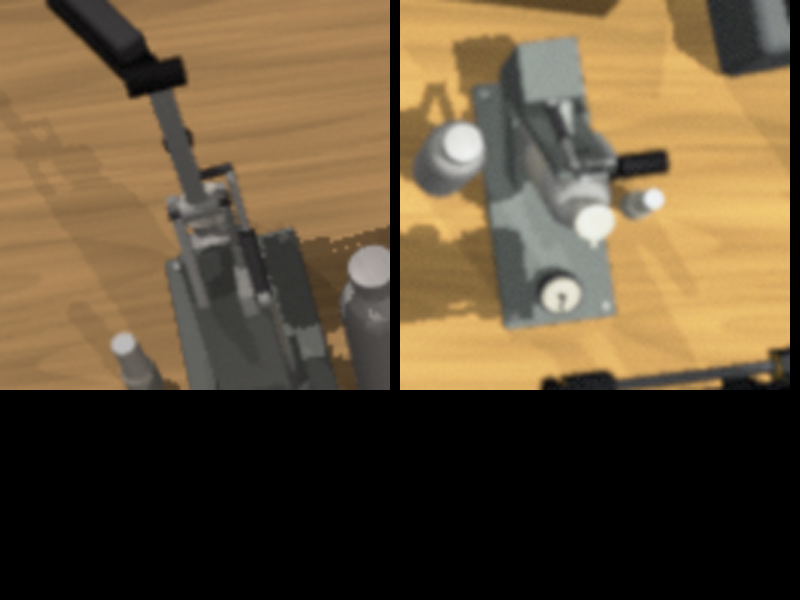

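View pics/openw.png

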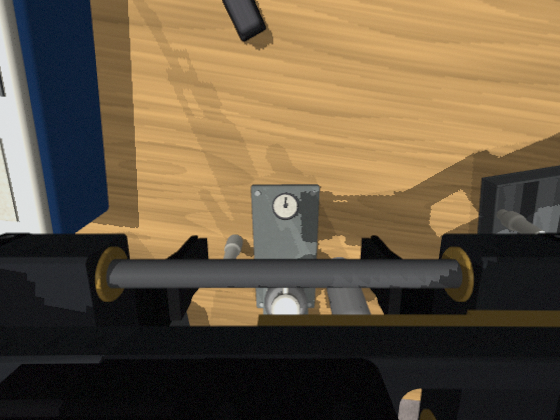

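The lock arm is fully open: the handle is at top crop (640,163), which matches 2.0 rad. The cap in the top view is at (371.7,209), within 1 px of the prediction. Next I'll close the fingers and turn the tool in line with the canister, with 0.35 rad roll about the axis to spare joint 6.

```bash
cat >> h.py <<'E'
CAP=H0+.055*xc-.013*zc
Rg=Rt@R.from_euler("z",.35).as_matrix()
E
python3 -c "
from h import *
go(CAP+.072*zc,Rg);o=sensors.get_obs();print((Rg.T@(CAP+.072*zc-o['position'])*1000).round(1))"
```

```text
t 7.98 mm [-77.1   0.8  64.8] 100.7 rv [-0.0683 -0.3769  0.3454] F [-0.3 -1.7  0.2] w 0.08717482674241801
[-44.3  16.9  88.8]
```

Emit:
drive_tool(deltas=[[[0, 0, 0, 0, 0, 0.0864], [0, 0, 0, -0.0114, -0.0628, 0.0432], [0, 0, 0, -0.0114, -0.0628, 0.0432], [0, 0, 0, -0.0114, -0.0628, 0.0432], [0, 0, 0, -0.0114, -0.0628, 0.0432], [0, 0, 0, -0.0114, -0.0628, 0.0432], [0, 0, 0, -0.0114, -0.0628, 0.0432], [0, 0, 0, 0, 0, 0]]], gripper=0)

```text
time: 8.65
position: [0.5019, -0.2203, 0.2975]
tool_rot: [0.102, 0.961, 0.057, 0.252]
ft_force: [-1.5, -0.1, -0.3]
grip_width: 0.0415
grip_force: 0.0
```

```bash
python3 -c "
from h import *
go(CAP+.072*zc,Rg);o=sensors.get_obs();print((Rg.T@(CAP+.072*zc-o['position'])*1000).round(1),o['q'].round(2))"
```

```text
t 8.65 mm [-46.6  17.5  88.2] 101.3 rv [-0.0127  0.0031  0.0008] F [-1.5 -0.1 -0.3] w 0.04147968555340591
[-46.8  16.4  88.3] [-0.84  0.24  1.87  0.6   0.8  -2.58]
```

Emit:
drive_tool(deltas=[[[-8, 3, 10, -0.006, 0, 0], [-8, 3, 16, -0.006, 0, 0], [-8, 3, 16, 0, 0, 0], [-8, 3, 16, 0, 0, 0], [-8, 3, 16, 0, 0, 0], [-7, 2, 14, 0, 0, 0], [0, 0, 0, 0, 0, 0], [0, 0, 0, 0, 0, 0]]])

```text
time: 9.32
position: [0.5911, -0.2084, 0.2469]
tool_rot: [0.098, 0.961, 0.062, 0.253]
ft_force: [-0.3, 0.3, 0.4]
grip_width: 0.0009
grip_force: 0.0
```

```bash
python3 - <<'E'
from h import *
go(CAP+.022*zc,Rg);o=sensors.get_obs();print(o['q'].round(2))
w=eyes.camera("wrist");im=w["img"][:,:,::-1].copy();print(proj(w,[CAP,CAP+.05*zc],o));cv2.imwrite("pics/w3.png",im)
c=eyes.camera("scene");t=eyes.camera("top");
a=cv2.resize(c["img"][130:260,100:230,::-1],(390,390),interpolation=cv2.INTER_CUBIC);b=cv2.resize(t["img"][135:265,307:437,::-1],(390,390),interpolation=cv2.INTER_CUBIC)
cv2.imwrite("pics/pre.png",np.hstack([a,b]))
E
```

```text
t 9.32 mm [ 3.  -0.8 49.5] 49.6 rv [-0.001   0.0029  0.0064] F [-0.3  0.3  0.4] w 0.0008574346036207263
[-0.69  0.42  1.77  0.63  0.68 -2.5 ]
[[282.33558453 222.37123578]
 [281.770032   248.06180987]]
```

View pics/pre.png

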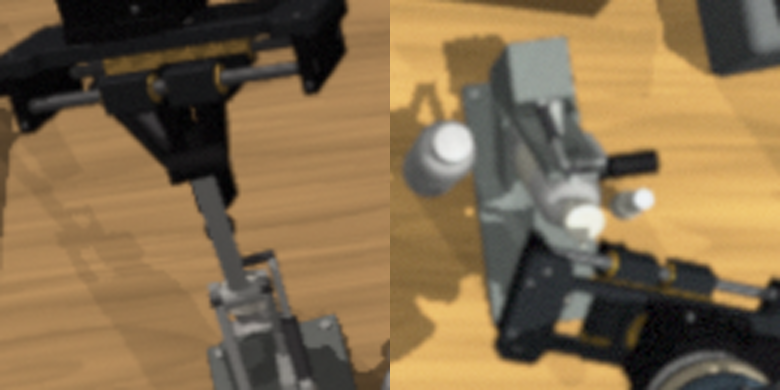

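View pics/w3.png

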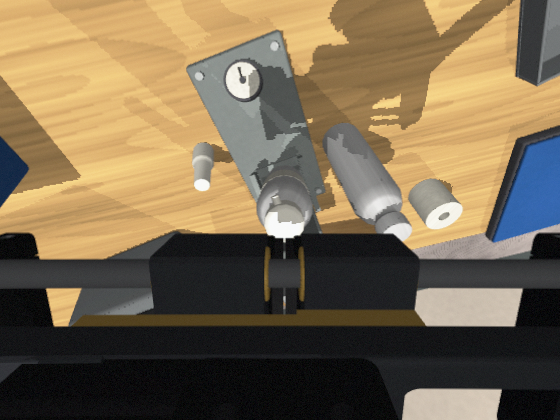

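Fingertips are shut and lined up: the cap is at about (285,222) against a predicted (282,222), and the needle is at rest. I'll descend.

Emit:
drive_tool(deltas=[[[1, 0, 8, 0, 0, 0], [1, 1, 12, 0, 0, 0], [0, 0, 12, 0, 0, 0], [0, 0, 8, 0, 0, 0], [0, 0, 4, 0, 0, 0], [0, 0, 0, 0, 0, 0], [0, 0, 0, 0, 0, 0]]])

```text
time: 10.05
position: [0.6097, -0.2045, 0.208]
tool_rot: [0.099, 0.961, 0.062, 0.253]
ft_force: [0.0, 1.1, 0.1]
grip_width: 0.0002
grip_force: 0.0
```

Emit:
drive_tool(deltas=[[[0, 0, 2, 0, 0, 0], [0, 0, 2, 0, 0, 0], [0, 0, 2, 0, 0, 0], [0, 0, 0, 0, 0, 0], [0, 0, 0, 0, 0, 0]]])

```text
time: 10.47
position: [0.6127, -0.2043, 0.2035]
tool_rot: [0.099, 0.96, 0.061, 0.253]
ft_force: [-0.1, 0.1, -0.3]
grip_width: 0.0005
grip_force: 0.0
```

```bash
python3 -c "
from h import *
go(CAP+.022*zc,Rg);o=sensors.get_obs();print(o['ft_force']@zc)"
```

```text
t 10.47 mm [-0.  -0.9  0.9] 1.3 rv [-0.0022  0.004   0.0035] F [-0.1  0.1 -0.3] w 0.0005023303624031017
-0.20016836018735285
```

Emit:
drive_tool(deltas=[[[0, 0, 2, 0, 0, 0], [0, 0, 2, 0, 0, 0], [0, 0, 0, 0, 0, 0]]])

```text
time: 10.72
position: [0.6148, -0.204, 0.2002]
tool_rot: [0.099, 0.96, 0.061, 0.253]
ft_force: [-2.3, -0.4, 4.3]
grip_width: 0.0003
grip_force: 2.3
```

Emit:
drive_tool(deltas=[[[0, 0, 2, 0, 0, 0], [0, 0, 2, 0, 0, 0], [0, 0, 0, 0, 0, 0]]])

```text
time: 10.97
position: [0.6166, -0.2038, 0.197]
tool_rot: [0.099, 0.96, 0.061, 0.253]
ft_force: [-5.1, -0.1, 6.1]
grip_width: 0.0007
grip_force: 3.7
```

Emit:
drive_tool(deltas=[[[0, 0, 2, 0, 0, 0], [0, 0, 1, 0, 0, 0]]])

```text
time: 11.13
position: [0.6169, -0.2037, 0.1966]
tool_rot: [0.098, 0.96, 0.061, 0.254]
ft_force: [-26.7, -1.6, 30.8]
grip_width: 0.0006
grip_force: 19.8
```

It's on the stop at about 40 N. I'll ease off a little and hold.

Emit:
drive_tool(deltas=[[[0, 0, -1.2, 0, 0, 0], [0, 0, 0, 0, 0, 0], [0, 0, 0, 0, 0, 0], [0, 0, 0, 0, 0, 0], [0, 0, 0, 0, 0, 0], [0, 0, 0, 0, 0, 0], [0, 0, 0, 0, 0, 0], [0, 0, 0, 0, 0, 0]]])

```text
time: 11.8
position: [0.6167, -0.2037, 0.1969]
tool_rot: [0.099, 0.96, 0.061, 0.253]
ft_force: [-13.6, -1.2, 16.7]
grip_width: 0.0005
grip_force: 10.4
```

Emit:
drive_tool(deltas=[[[0, 0, 0, 0, 0, 0], [0, 0, 0, 0, 0, 0], [0, 0, 0, 0, 0, 0], [0, 0, 0, 0, 0, 0]]])

```text
time: 12.13
position: [0.6167, -0.2038, 0.1968]
tool_rot: [0.099, 0.96, 0.061, 0.253]
ft_force: [-13.3, -0.3, 15.7]
grip_width: 0.0004
grip_force: 10.3
```

Emit:
drive_tool(deltas=[[[0, 0, -4, 0, 0, 0], [0, 0, -6, 0, 0, 0], [0, 0, -10, 0, 0, 0], [0, 0, -15, 0, 0, 0], [0, 0, -20, 0, 0, 0], [0, 0, -20, 0, 0, 0], [0, 0, -15, 0, 0, 0], [0, 0, 0, 0, 0, 0]]])

```text
time: 12.8
position: [0.5728, -0.2106, 0.2756]
tool_rot: [0.099, 0.96, 0.06, 0.255]
ft_force: [-0.3, 0.3, -0.2]
grip_width: 0.0003
grip_force: 0.0
```

Emit:
drive_tool(deltas=[[[15, -5, 0, 0, 0, 0], [20, -7, 0, 0, 0, 0], [20, -7, 0, 0, 0, 0], [20, -7, 0, 0, 0, 0], [15, -5, 0, 0, 0, 0], [0, 0, 0, 0, 0, 0]]])

```text
time: 13.3
position: [0.4884, -0.2186, 0.2223]
tool_rot: [0.101, 0.961, 0.063, 0.25]
ft_force: [-0.2, 1.3, 1.2]
grip_width: 0.0001
grip_force: 0.0
```

```bash
python3 - <<'E'
from h import *
o=sensors.get_obs();print(o['time'],o['q'].round(2))
c=eyes.camera("scene");t=eyes.camera("top")
a=cv2.resize(c["img"][150:300,120:270,::-1],(390,390),interpolation=cv2.INTER_CUBIC);b=cv2.resize(t["img"][135:265,307:437,::-1],(390,390),interpolation=cv2.INTER_CUBIC)
cv2.imwrite("pics/end.png",np.hstack([a,b]))
E
```

```text
13.3 [-0.87  0.36  1.99  0.77  0.65 -2.82]
```

View pics/end.png

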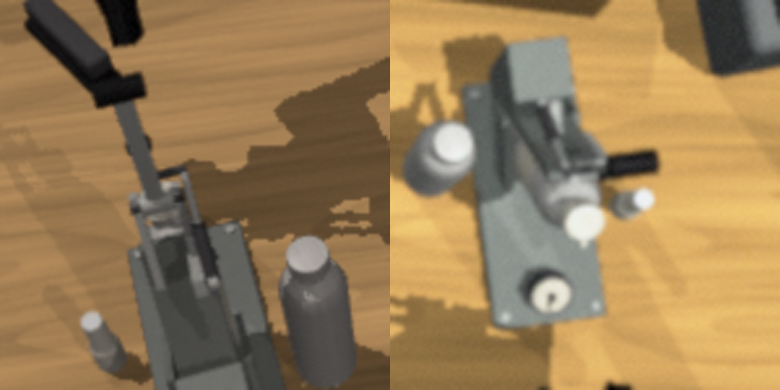

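The arm stands open (handle at (632,163)), the cap is back up at (584,222) as before, and the bystanders are unmoved. The full press lasted about 1.1 s.

```bash
python3 -c "
from rig import ticket
print(ticket.hand_in())"
```

```text
the job is handed in; nothing more can be done
None
```

The job is handed in at about 13 s: the lock arm was swung open and stays open, the cap was held fully down for about 1.1 s (about 40 N at first contact with the stop, then eased to about 20 N) and sprang back up, and the spare canister and the mouthpiece beside the dock look unmoved in the final pictures (the tray was out of frame, but the arm never went near it after the first pass).

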